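# Take the run-out reel out from under the full one on the twine stand

### The arm

A 6-joint arm with a two-finger parallel gripper is mounted at the origin on the work surface. World frame = base frame: x ahead of the robot, y to its left, z up, the work surface at z = 0. Lengths are in mm, angles in rad, forces in N, time in s.
With the tool pointing down it reaches from about 350 to 875 mm from the base axis. Payload 4.2 kg.
Tool frame: the origin (TCP) lies on the mounting face of the last link; the fingertips stand 173 mm ahead of it and the grasp point (between the pads) lies 155 mm ahead of it; z points along the fingers, y is the line along which they close (so a half turn about z gives the same grasp; the last joint's range is limited). The gripper opens to 85 mm and grips with 20 to 120 N. Pads are 22 mm wide; open, the fingers measure 114 mm over their backs; the gripper's body (76 mm by 85 mm) begins 54 mm behind the grasp point. The pads swing forward as they close: fully open they stand 13 mm farther back than shut.
Start: joints at [1.36, 0.385, 0.008, 0, -1.194, -0.259], TCP at [282.909, 557.281, 404.712] pointing down, gripper open.
Joint ranges: [-3.14, 3.14], [-1.21, 2.06], [-1.07, 1.41], [-3.16, 2.05], [-2.99, -0.16], [-3.1, 3.1]. Speed limits (rad/s): [2.79, 2.79, 3.14, 3.14, 3.14, 3.14].

### API

Orientations are given as a unit quaternion [x, y, z, w].
In Python, from bench import arm gives the robot as it stands. The module is installed in compiled form; this text tells all that it offers.
- The arm moves only by the tool move_arm, never from a script. Its arguments are lists of equal length, an entry for each row: "fingers": the finger opening in mm, from 0 to 85.4; "travel": the shift along the tool's x, y, z in mm, a list of three; "dr": the turn, a rotation vector about the tool's x, y, z in rad, a list of three. A call has 1 to 10 rows; each row is the pose to reach, as a shift and turn from the pose commanded when the call began, along the tool's axes at that moment; what a row does not reach only later rows make up. A row lasts 1/10 s, in which the tool goes at most 50 mm and 8.59 degrees, less where a joint would pass 70% of its speed; a pose out of reach is approached as far as the arm can. A call with a gripper value outside its range is refused whole. The fingers move at their own pace and stop on an object; the grip force is fixed at half the most. Time passes only in rows, so rows that repeat a pose let the fingers close. It gives the time, the measured TCP pose, the force, the opening and the grip force at its end, in the units of the state.
- arm.read_state(): the state, without advancing time (a new reading comes with each control period).
- arm.get_image(name): name is "side" or "top"; returns the picture (400x640x3 uint8, red, green, blue); there is no depth.
- arm.camera_model(name): a dict with "intrinsics" (3x3 intrinsics, pixels), "pose" (4x4, takes a point from camera to world coordinates). Camera axes: x right, y up, looking along -z (the intrinsics and any distortion apply to the point x, -y, -z); pixel columns grow to the right and rows downward; lengths in mm; the calibration is good to about 2 mm. A picture is of the moment at which its call begins. camera_model takes no time and is no camera call.
- arm.job_done(): hands the job in; it is judged then, once.
The state is a dict: "clock": time; "joints": joint angles; "joint_vel": joint speeds; "joint_efforts": joint torques, N m; "position": TCP position; "ee_rot": TCP orientation; "contact_force": force on the tool from outside, world axes, zero at the start; "wrist_torque": the same for the moment, N m; "gripper_width": finger opening in mm; "grasp_force": force on a finger pad.
Only numpy, scipy, OpenCV 4.12 (cv2) and the standard library are available. Lean on these libraries where they do the work, as an engineer would, in place of code of your own. Each camera call takes 0.05 s, during which the arm holds its last target. There are 200 camera calls.

### The job

On the twine stand a full reel of twine has been left sitting on top of the run-out one. Slide that full reel straight up off its post and stand it on the round bread board, ready for tying the roast, then slide the run-out reel off the same post and stand it in the cake tin with the other empties. Stand both upright and set them down rather than letting them drop, and leave the stand, the other reels and everything else where they are.

Things in the scene. Friction and masses are not known exactly. Their poses are not given: they have to be found in the camera images.
- upper_reel: The full reel to move: sits loosely on top of the run-out reel; the post enters only the lower 27 of its bore, wound almost out to the flanges with twine, about 120 g. Wooden reel 50 tall, two round flanges 64 across and 8 thick, 18 bore on its axis; origin at the centre of its underside, z up its axis (yaw means nothing) (mm).
- spent_reel: The run-out reel to move: its bare 34 thick barrel shows between the flanges, about 60 g. Lower reel on its post (any of the three), right under upper_reel; with that off, 27 of the post stands above its top. Wooden reel 50 tall, two round flanges 64 across and 8 thick, 18 bore on its axis; origin at the centre of its underside, z up its axis (yaw means nothing) (mm).
- full_reel_a: Stays on its post: a lower reel, wound almost out to the flanges with twine, about 120 g. Wooden reel 50 tall, two round flanges 64 across and 8 thick, 18 bore on its axis; origin at the centre of its underside, z up its axis (yaw means nothing) (mm).
- full_reel_b: Stays on its post: a lower reel with nothing on it, wound almost out to the flanges with twine, about 120 g. Wooden reel 50 tall, two round flanges 64 across and 8 thick, 18 bore on its axis; origin at the centre of its underside, z up its axis (yaw means nothing) (mm).
- full_reel_c: Stays on its post: sits on top of full_reel_a, wound almost out to the flanges with twine, about 120 g. Wooden reel 50 tall, two round flanges 64 across and 8 thick, 18 bore on its axis; origin at the centre of its underside, z up its axis (yaw means nothing) (mm).
- twine_stand: Wooden stand, loose, 1.6 kg: base 92 (its x) by 285 (its y), 18 high; three upright posts 12 across at its y = -96, 0, +96, tops 95 above the worktop. Lower reels stand on the base (undersides at 18, tops 68), upper ones on them (tops 118), free to slide and turn; neighbouring flanges 32 apart. Origin: centre of its underside (mm).
- board: Round wooden bread board 250 across, 18 thick, fixed, left or right of the stand; origin at the centre of its underside. Jar and shaker stand on it about 75 from its middle, towards its own +x, which may point anywhere; towards -x it is free (mm).
- tin: Round open cake tin of bare metal for empties, fixed, on the other side of the stand from the board: 240 across outside, 58 high, walls and floor 4 thick; origin at the centre of its underside. Two empty reels stand in it about 65 from its middle, towards its own +x, which may point anywhere; towards -x it is free (mm).
- empty_a: Stays in the tin: a bare empty reel, as spent_reel. Wooden reel 50 tall, two round flanges 64 across and 8 thick, 18 bore on its axis; origin at the centre of its underside, z up its axis (yaw means nothing) (mm).
- empty_b: Stays in the tin: a bare empty reel, as spent_reel. Wooden reel 50 tall, two round flanges 64 across and 8 thick, 18 bore on its axis; origin at the centre of its underside, z up its axis (yaw means nothing) (mm).
- mill: Turned dark wood pepper mill, 54 across, 152 tall, close to the stand; origin at the centre of its underside (mm).
- pot: Lidded ceramic pot, 78 across, 95 tall to its knob, close to the stand; origin at the centre of its underside (mm).
- pack: Upright white and blue carton, 30 (its x) by 58 (its y), 105 tall, close to the stand; origin at the centre of its underside (mm).
- caddy: Plain metal tea caddy, 73 across, 106 tall, close to the stand; origin at the centre of its underside (mm).
- jar: Glass jar with a white cap, 58 across, 85 tall, on the board; origin at the centre of its underside (mm).
- shaker: Spice shaker with a white domed cap, 54 across, 115 tall, on the board; origin at the centre of its underside (mm).
Mind the look-alikes: they are no part of the job. Leave any blue or yellow look-alike of the full_reel_c alone.

How it is judged (in metres and radians):
On the way, in this order (a step that is already met when the one before it is completed fails the run):
1. the full reel that sat on the run-out one has been lifted clear of its post (underside above the post's top) (z of upper_reel in the frame of twine_stand above 0.096 m), for 0.05 s.
2. the full reel stands on the bread board (horizontal distance between upper_reel and board below 0.095 m and z of upper_reel in the frame of board between 0.014 and 0.022 m and angle between upper_reel's own z axis and vertical below 0.1 rad and linear speed of upper_reel below 0.02 m/s), for 0.2 s.
3. the run-out reel has been lifted clear of its post (z of spent_reel in the frame of twine_stand above 0.096 m), for 0.05 s.
At the end, for the whole second after the job is handed in: upper_reel stands on the board (axis within 95 mm of its centre, underside within 4 mm of its top) and spent_reel on the tin's floor (within 4 mm), both upright within 0.1 rad and at rest; other reels within 15 mm, stand 20 mm, empties and other things 25 mm of their starts, upright within 0.1 rad (all of step 2 and horizontal distance between spent_reel and tin below 0.086 m and z of spent_reel in the frame of tin between 0 and 0.008 m and angle between each of spent_reel, full_reel_a, full_reel_b, full_reel_c, twine_stand, empty_a, empty_b, mill, pot, pack, caddy, jar, shaker's own z axis and vertical below 0.1 rad and linear speed of spent_reel below 0.02 m/s); the robot touches nothing.
It fails at once if another full reel moves more than 15 mm, the stand more than 20 mm, or an empty or another thing on the worktop more than 25 mm (distance of any of full_reel_a, full_reel_b, full_reel_c from where it was at the start of the episode above 0.015 m or distance of twine_stand from where it was at the start of the episode above 0.02 m or distance of any of empty_a, empty_b, mill, pot, pack, caddy, jar, shaker from where it was at the start of the episode above 0.025 m).
It fails at once if a bystander, the stand or another reel is knocked over (tilted more than 0.5 rad) (angle between any of full_reel_a, full_reel_b, full_reel_c, twine_stand, empty_a, empty_b, mill, pot, pack, caddy, jar, shaker's own z axis and vertical above 0.5 rad).
It fails at once if a moved reel comes down faster than 0.5 m/s in the last 50 mm above the board or the floor of the tin ((horizontal distance between upper_reel and board below 0.13 m and z of upper_reel in the frame of board below 0.068 m and linear speed of upper_reel above 0.5 m/s) or (horizontal distance between spent_reel and tin below 0.13 m and z of spent_reel in the frame of tin below 0.054 m and linear speed of spent_reel above 0.5 m/s)).
It also fails if it takes over 59 s, if anything falls off the work surface, if the arm or the gripper's body presses on something with over 40 N, if the wrist force passes 120 N, or if a joint passes its speed limit or range.

## Working session

There is one attempt and no reset: what is moved stays moved. The work goes in short steps, Python scripts to look and compute and a tool call to move; the robot and the scene stay as the last step left them, time stands still between calls to the robot, and variables do not carry over. Pictures are saved under pics/ and viewed, at most 12 in all, crops included, and the job is handed in when it is done.

Besides the shell and the picture viewer there is one more tool, called as name(argument=value, ...) on one line, values as JSON. move_arm: Moves the arm, as the interface text tells. Its arguments: {"type":"object","properties":{"fingers":{"type":"array","items":{"type":"number"}},"travel":{"type":"array","items":{"type":"array","items":{"type":"number"}}},"dr":{"type":"array","items":{"type":"array","items":{"type":"number"}}}},"required":["fingers","travel","dr"]}

```bash
mkdir -p pics; python3 - <<'E'
from bench import arm
import cv2
for n in("side","top"):
    cv2.imwrite(f"pics/{n}0.png",arm.get_image(n)[:,:,::-1])
    m=arm.camera_model(n);print(n,m)
print(arm.read_state())
E
```

```text
side {'intrinsics': array([[485.70141019,   0.        , 321.41685447],
       [  0.        , 485.70141019, 204.80074221],
       [  0.        ,   0.        ,   1.        ]]), 'pose': array([[ 8.35712437e-01,  3.57848651e-01, -4.16568199e-01,
         9.33814976e+01],
       [-5.49039813e-01,  5.60784618e-01, -6.19738571e-01,
        -7.16966600e+02],
       [ 1.18324271e-02,  7.46635758e-01,  6.65127837e-01,
         8.35659033e+02],
       [ 0.00000000e+00,  0.00000000e+00,  0.00000000e+00,
         1.00000000e+00]])}
top {'intrinsics': array([[469.12483683,   0.        , 322.54100096],
       [  0.        , 469.12483683, 193.4685781 ],
       [  0.        ,   0.        ,   1.        ]]), 'pose': array([[ 1.65527782e-02,  9.91087302e-01, -1.32181564e-01,
         3.93830561e+02],
       [-9.99862196e-01,  1.62404893e-02, -3.44037771e-03,
        -9.85606856e+00],
       [-1.26302140e-03,  1.32220296e-01,  9.91219551e-01,
         1.34696042e+03],
       [ 0.00000000e+00,  0.00000000e+00,  0.00000000e+00,
         1.00000000e+00]])}
{'clock': 0.1, 'joints': array([ 1.35960420e+00,  3.85470686e-01,  6.75163825e-03, -4.07988924e-04,
       -1.19401949e+00, -2.58609468e-01]), 'joint_vel': array([-0.00010949, -0.0029851 ,  0.00149923,  0.00066763, -0.00025162,
       -0.00070169]), 'joint_efforts': array([-4.59287148e-04, -3.93315768e+01,  1.88930869e+01,  4.19796690e+00,
       -2.59910965e-03,  7.65872613e-06]), 'position': array([282.82676079, 557.13592792, 403.73582256]), 'ee_rot': array([ 9.72519445e-01, -2.32819567e-01, -1.66537667e-04,  9.75325325e-04]), 'contact_force': array([-0.22410232,  0.48449551,  0.08865369]), 'wrist_torque': array([ 0.0446464 , -0.01645986,  0.02860405]), 'grasp_force': 0.0, 'gripper_width': 85.41488530499838}
```

View pics/side0.png

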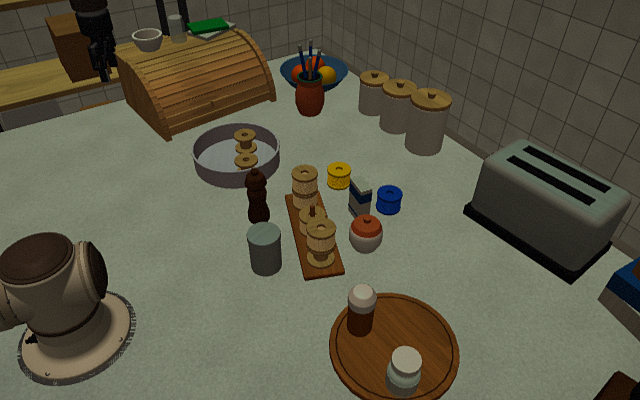

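View pics/top0.png

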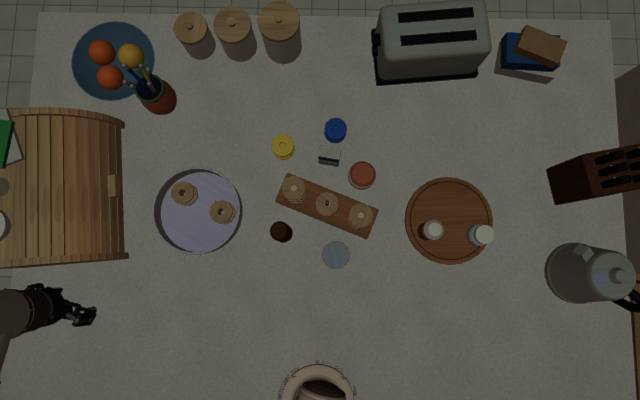

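The side view shows the stand running from (290,195) to (340,275), with the tin at (237,155) and the board at (395,345). Reel stacks are at (305,175–195) and (321,235–258), and there is a single reel at (313,215). I'll enlarge both views to identify them.

```bash
python3 - <<'E'
import cv2,numpy as np
s=cv2.imread("pics/side0.png")[150:290,240:400];t=cv2.imread("pics/top0.png")[150:270,260:400]
a=cv2.resize(s,(400,350),interpolation=cv2.INTER_CUBIC);b=cv2.resize(t,(400,343),interpolation=cv2.INTER_CUBIC)
t2=cv2.imread("pics/top0.png")[150:270,150:270];t3=cv2.imread("pics/top0.png")[165:275,395:505]
c=np.zeros((600,800,3),np.uint8);c[:350,:400]=a;c[:343,400:]=b
c[350:600,:250]=cv2.resize(t2,(250,250));c[350:600,400:650]=cv2.resize(t3,(250,250))
cv2.imwrite("pics/crop.png",np.clip(c*1.8,0,255).astype(np.uint8))
E
```

```text
(no output)
```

View pics/crop.png

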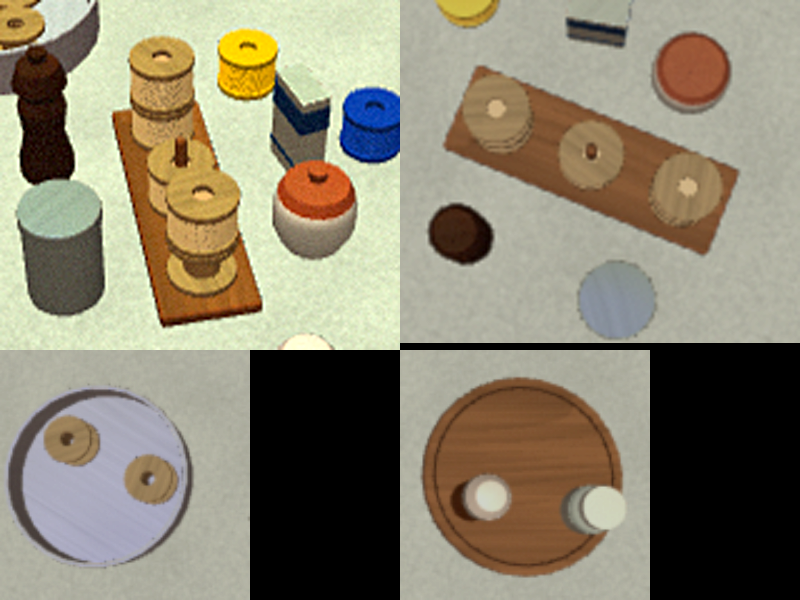

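The upper full reel is on the right-hand stack in the top view, hole at about (360.5,215.4). The run-out reel with its bare barrel is under it. The free side of the board is towards the top of the image, and that of the tin is towards its lower left or upper right. I'll measure these by ray casting.

```bash
cat >h.py <<'E'
import numpy as np,cv2
from bench import arm
def ray(n,u,v,z):
    m=arm.camera_model(n);K=m["intrinsics"];P=m["pose"]
    d=P[:3,:3]@np.array([(u-K[0,2])/K[0,0],-(v-K[1,2])/K[1,1],-1]);c=P[:3,3]
    return np.round((c+d*(z-c[2])/d[2])[:2],1)
def proj(n,p):
    m=arm.camera_model(n);K=m["intrinsics"];P=m["pose"]
    q=P[:3,:3].T@(np.array(p,float)-P[:3,3]);return np.round([K[0,2]-K[0,0]*q[0]/q[2],K[1,2]+K[1,1]*q[1]/q[2]],1)
E
python3 - <<'E'
from h import *
T=lambda x,y:((x-400)*.35+260-.33,y*120/343+150-.33)
for nm,x,y,z in [("upper",686,188,118),("uphole",687.5,187,118),("b",591,154,68),("bpost",592,151,95),("c",497,109,118),("pot",691,70,80),("caddy",617,300,106),("mill",459,233,152),("pack",600,15,105),("cornerTL",480,66,18),("cornerBL",445,145,18),("TR",739,172,18),("BR",706,254,18)]:
    print(nm,ray("top",*T(x,y),z))
S=lambda x,y:(x*.4+240-.3,y*.4+150-.3)
for nm,x,y,z in [("upper",203,195,118),("c",162,59,118),("caddy",60,209,106),("pot",317,183,85)]:print("side",nm,ray("side",*S(x,y),z))
B=lambda x,y:((x-400)*.44+395-.3,(y-350)*.44+165-.3)
for nm,x,y,z in [("board",523,477,18),("shaker",489,497,115),("jar",603,508,85)]:print(nm,ray("top",*B(x,y),z))
C=lambda x,y:(x*.48+150-.3,(y-350)*.48+150-.3)
for nm,x,y,z in [("ea",68,439,54),("eb",150,478,54),("tinTopL",8,477,58),("tinTopR",191,477,58),("tinT",100,385,58),("tinB",100,568,58)]:print(nm,ray("top",*C(x,y),z))
# refined ellipse: tin rim & board by colour
t=cv2.imread("pics/top0.png");h=cv2.cvtColor(t,cv2.COLOR_BGR2HSV)
print(h[200,430],h[300,400],h[220,200],h[215,370])
m=((h[:,:,1]>110)&(h[:,:,0]<20)).astype(np.uint8)*255;m[:, :395]=0;m[:,505:]=0;m[:165]=0;m[275:]=0
c=max(cv2.findContours(m,0,2)[0],key=cv2.contourArea);e=cv2.fitEllipse(cv2.convexHull(c));print(e,ray("top",*e[0],16))
E
```

```text
upper [ 501.1 -104.3]
uphole [ 502.  -105.7]
b [536.7 -16.8]
bpost [536.5 -17.5]
c [571.6  71.2]
pot [ 617.9 -111.3]
caddy [398.1 -42.5]
mill [454.7 100. ]
pack [664.8 -23.1]
cornerTL [629.5  96. ]
cornerBL [548.9 128.8]
TR [ 526.7 -164.7]
BR [ 444.8 -132.1]
side upper [ 502.1 -108.4]
side c [571.   68.3]
side caddy [397.7 -47.2]
side pot [ 615.1 -122.5]
board [ 499.4 -364.5]
shaker [ 467.9 -299. ]
jar [ 459.  -440.3]
ea [562.8 384.7]
eb [512.3 272.8]
tinTopL [510.2 460.2]
tinTopR [514.2 217.7]
tinT [636.  344.7]
tinB [392.8 332.1]
[ 12 154  68] [33 23 99] [120  26 107] [ 18 106  89]
((448.333984375, 220.4235076904297), (85.42847442626953, 88.23212432861328), 130.76622009277344) [ 500.  -363.7]
```

```bash
cat >>h.py <<'E'
from scipy.spatial.transform import Rotation as R
def goto(x,y,zg,th,off=155):
    "grasp point target, tool down, tool-x yaw th -> travel, dr"
    s=arm.read_state();r=R.from_quat(s["ee_rot"])
    q=R.from_euler('z',th)*R.from_euler('x',np.pi)
    t=r.inv().apply(np.array([x,y,zg+off])-s["position"])
    print("t",round(s["clock"],2),"tcp",s["position"].round(1),"yaw",round(float(np.arctan2(*r.as_matrix()[[1,0],0])),3),"w",round(s["gripper_width"],1),"F",s["contact_force"].round(1),"g",round(s["grasp_force"],1),"j",s["joints"].round(2))
    print("travel",t.round(1),"dr",(r.inv()*q).as_rotvec().round(3))
E
python3 -c "
from h import *
goto(502,-106,230,-1.947)"
```

```text
t 0.1 tcp [282.8 557.1 403.7] yaw -0.47 w 85.4 F [-0.2  0.5  0.1] g 0.0 j [ 1.36  0.39  0.01 -0.   -1.19 -0.26]
travel [495.7 492.   19.8] dr [ 0.002 -0.002  1.477]
```

move_arm(fingers=[85, 85, 85, 85, 85, 85, 85, 85, 85, 85], travel=[[20, 20, 1], [50, 50, 2], [85, 85, 4], [120, 119, 5], [155, 154, 7], [190, 189, 9], [225, 223, 10], [260, 258, 12], [295, 293, 14], [330, 328, 15]], dr=[[0, 0, 0.06], [0, 0, 0.15], [0, 0, 0.25], [0, 0, 0.36], [0, 0, 0.46], [0, 0, 0.57], [0, 0, 0.67], [0, 0, 0.77], [0, 0, 0.88], [0, 0, 0.98]])

```text
clock: 1.1
position: [428.5, 113.4, 389.5]
ee_rot: [0.747, -0.664, -0.0, 0.0]
contact_force: [1.3, 1.0, 0.1]
gripper_width: 85.0
grasp_force: 0.0
```

```bash
python3 -c "
from h import *
goto(502,-106,200,-1.947)"
```

```text
t 1.1 tcp [428.5 113.4 389.5] yaw -1.454 w 85.0 F [1.3 1.  0.1] g 0.0 j [ 0.63  0.08 -0.44 -0.   -1.05 -0.51]
travel [226.5 -47.3  34.5] dr [0.    0.    0.493]
```

move_arm(fingers=[85, 85, 85, 85, 85, 85, 85, 85, 85], travel=[[40, -8, 6], [80, -17, 12], [120, -25, 18], [160, -33, 24], [190, -40, 29], [210, -44, 32], [226, -47, 34], [226, -47, 34], [226, -47, 34]], dr=[[0, 0, 0.09], [0, 0, 0.18], [0, 0, 0.27], [0, 0, 0.36], [0, 0, 0.42], [0, 0, 0.46], [0, 0, 0.49], [0, 0, 0.49], [0, 0, 0.49]])

```text
clock: 2.0
position: [502.4, -103.3, 355.3]
ee_rot: [-0.565, 0.825, 0.0, -0.0]
contact_force: [-0.7, -0.1, -0.4]
gripper_width: 85.3
grasp_force: 0.0
```

```bash
python3 -c "
from h import *
goto(502,-106,97,-1.947)
t=arm.get_image('top')[:,:,::-1];s=arm.get_image('side')[:,:,::-1]
a=cv2.resize(s[110:290,230:430],(400,360));b=cv2.resize(t[140:280,270:410],(400,400))
c=np.zeros((400,800,3),np.uint8);c[:360,:400]=a;c[:,400:]=b
cv2.imwrite('pics/c1.png',np.clip(c*1.8,0,255).astype(np.uint8))"
```

```text
t 2.0 tcp [ 502.4 -103.3  355.3] yaw -1.94 w 85.3 F [-0.7 -0.1 -0.4] g 0.0 j [ 0.11  0.24 -0.34 -0.   -1.   -0.48]
travel [  2.6  -0.7 103.3] dr [ 0.001 -0.     0.007]
```

View pics/c1.png

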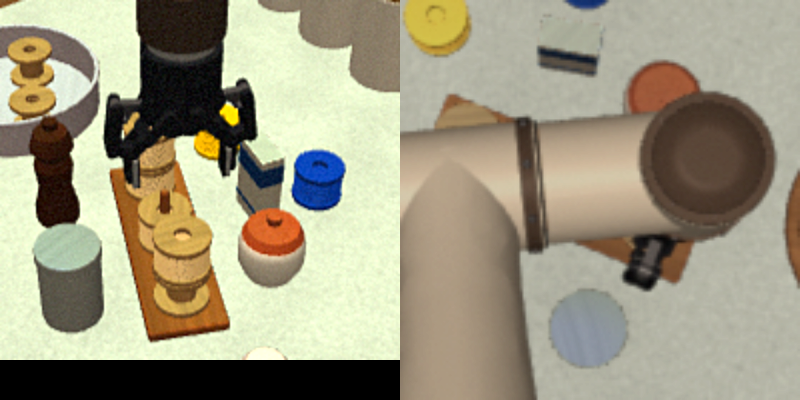

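The gripper hangs over the stack with its fingers across the stand (side crop about (180,130)), clear of pot and caddy. I'll go down.

move_arm(fingers=[85, 85, 85, 85, 85, 85, 85], travel=[[2, -1, 15], [3, -1, 35], [3, -1, 55], [3, -1, 75], [3, -1, 92], [3, -1, 103], [3, -1, 103]], dr=[[0, 0, 0.007], [0, 0, 0.007], [0, 0, 0.007], [0, 0, 0.007], [0, 0, 0.007], [0, 0, 0.007], [0, 0, 0.007]])

```text
clock: 2.8
position: [502.0, -105.8, 251.6]
ee_rot: [-0.563, 0.827, 0.001, -0.001]
contact_force: [0.1, -1.0, 0.9]
gripper_width: 84.8
grasp_force: 0.0
```

```bash
python3 -c "
from h import *
goto(502,-106,97,-1.947)
s=arm.get_image('side')[:,:,::-1]
cv2.imwrite('pics/c2.png',np.clip(cv2.resize(s[130:290,230:400],(680,600),interpolation=2)*1.8,0,255).astype(np.uint8))"
```

```text
t 2.8 tcp [ 502.  -105.8  251.6] yaw -1.946 w 84.8 F [ 0.1 -1.   0.9] g 0.0 j [ 0.11  0.37 -0.46 -0.   -0.74 -0.48]
travel [ 0.2 -0.1 -0.4] dr [ 0.003 -0.001  0.001]
```

View pics/c2.png

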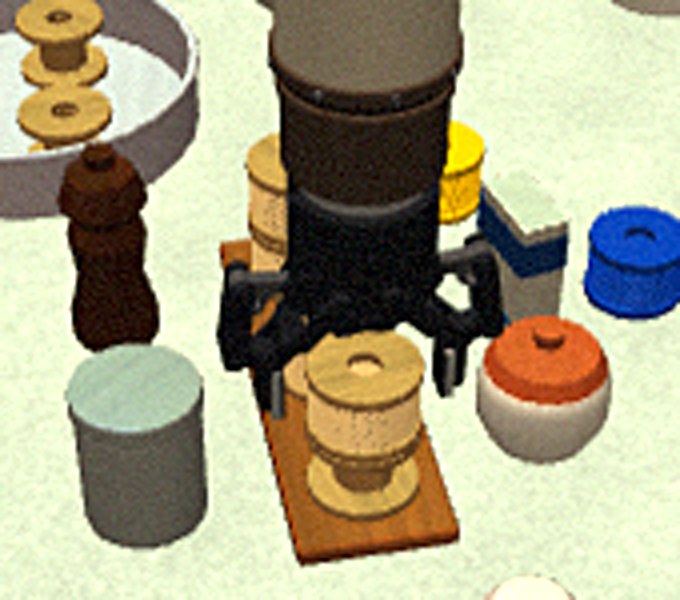

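Fingertips at (277,410) and (447,390) straddle the full reel at mid-height, as wanted. Next I close the fingers.

move_arm(fingers=[75, 65, 55, 50, 50, 50, 50], travel=[[0, 0, 0], [0, 0, 0], [0, 0, 0], [0, 0, 0], [0, 0, 0], [0, 0, 0], [0, 0, 0]], dr=[[0, 0, 0], [0, 0, 0], [0, 0, 0], [0, 0, 0], [0, 0, 0], [0, 0, 0], [0, 0, 0]])

```text
clock: 3.55
position: [503.1, -106.4, 254.3]
ee_rot: [-0.563, 0.827, -0.001, 0.001]
contact_force: [-0.3, 0.9, 5.8]
gripper_width: 62.5
grasp_force: 65.5
```

move_arm(fingers=[50, 50, 50, 50, 50, 50, 50, 50, 50, 50], travel=[[0, 0, -3], [0, 0, -8], [0, 0, -15], [0, 0, -23], [0, 0, -31], [0, 0, -42], [0, 0, -56], [0, 0, -70], [0, 0, -80], [0, 0, -85]], dr=[[0, 0, 0], [0, 0, 0], [0, 0, 0], [0, 0, 0], [0, 0, 0], [0, 0, 0], [0, 0, 0], [0, 0, 0], [0, 0, 0], [0, 0, 0]])

```text
clock: 4.55
position: [502.6, -106.4, 339.2]
ee_rot: [-0.563, 0.827, -0.001, 0.001]
contact_force: [-0.7, 0.5, -1.1]
gripper_width: 62.4
grasp_force: 65.6
```

```bash
python3 -c "
from h import *
goto(560,-366,182,-1.947)
t=arm.get_image('top')[:,:,::-1];s=arm.get_image('side')[:,:,::-1]
a=cv2.resize(s[110:290,230:430],(400,360));b=cv2.resize(t[140:280,270:410],(400,400))
c=np.zeros((400,800,3),np.uint8);c[:360,:400]=a;c[:,400:]=b
cv2.imwrite('pics/c3.png',np.clip(c*1.8,0,255).astype(np.uint8))"
```

```text
t 4.55 tcp [ 502.6 -106.4  339.2] yaw -1.947 w 62.4 F [-0.7  0.5 -1.1] g 65.6 j [ 0.11  0.26 -0.36  0.   -0.95 -0.48]
travel [ 220.4 -148.7    2.3] dr [-0.002  0.001  0.   ]
```

View pics/c3.png

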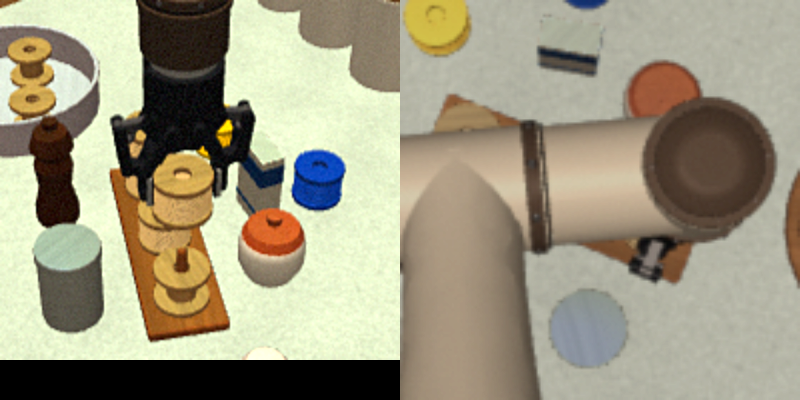

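The reel has lifted cleanly: top at side crop (182,172), with the run-out reel left on its post at (180,275). I'll carry it across at this height.

move_arm(fingers=[50, 50, 50, 50, 50, 50, 50, 50, 50, 50], travel=[[12, -8, 0], [38, -26, 0], [67, -45, 0], [97, -65, 0], [127, -86, 1], [157, -106, 2], [185, -125, 2], [206, -139, 2], [220, -149, 2], [220, -149, 2]], dr=[[0, 0, 0], [0, 0, 0], [0, 0, 0], [0, 0, 0], [0, 0, 0], [0, 0, 0], [0, 0, 0], [0, 0, 0], [0, 0, 0], [0, 0, 0]])

```text
clock: 5.65
position: [560.0, -368.6, 333.6]
ee_rot: [-0.561, 0.828, 0.001, -0.001]
contact_force: [-0.7, -0.5, -1.9]
gripper_width: 62.6
grasp_force: 65.7
```

```bash
python3 -c "
from h import *
print(proj('side',(502.5,-106.5,203)))
goto(560,-366,50,-1.947)
t=arm.get_image('top')[:,:,::-1];s=arm.get_image('side')[:,:,::-1]
a=cv2.resize(s[200:400,290:490],(400,400));b=cv2.resize(t[140:280,370:510],(400,400))
c=np.hstack([a,b])
cv2.imwrite('pics/c4.png',np.clip(c*1.8,0,255).astype(np.uint8))"
```

```text
[321.  196.6]
t 5.65 tcp [ 560.  -368.6  333.6] yaw -1.95 w 62.6 F [-0.7 -0.5 -1.9] g 65.7 j [-0.34  0.51  0.03  0.   -1.09 -0.04]
travel [ -2.5   0.6 128.6] dr [ 0.002 -0.    -0.003]
```

View pics/c4.png

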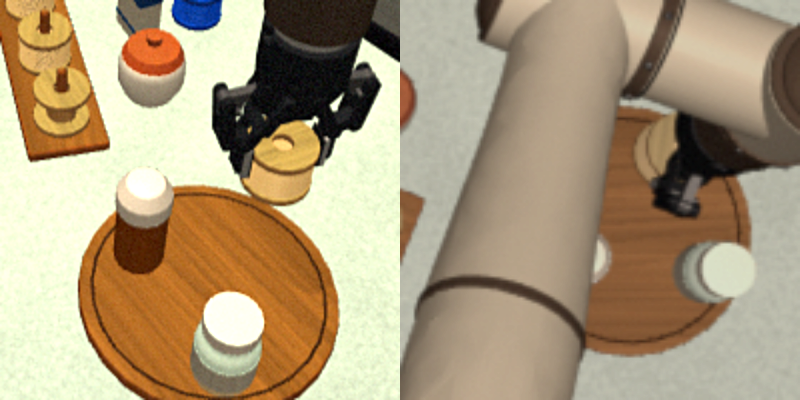

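The reel hangs above the free part of the board (side crop (280,165)), clear of shaker and jar. Now I lower it.

move_arm(fingers=[50, 50, 50, 50, 50, 50, 50, 50, 50, 50], travel=[[0, 0, 10], [0, 0, 25], [0, 0, 42], [0, 0, 60], [0, 0, 78], [0, 0, 94], [0, 0, 106], [0, 0, 114], [0, 0, 119], [0, 0, 121]], dr=[[0, 0, 0], [0, 0, 0], [0, 0, 0], [0, 0, 0], [0, 0, 0], [0, 0, 0], [0, 0, 0], [0, 0, 0], [0, 0, 0], [0, 0, 0]])

```text
clock: 6.75
position: [560.3, -365.6, 214.5]
ee_rot: [-0.563, 0.827, 0.0, -0.0]
contact_force: [0.8, 1.9, -0.8]
gripper_width: 62.4
grasp_force: 65.8
```

```bash
python3 -c "
from h import *
goto(560,-366,50,-1.947)
print(R.from_quat(arm.read_state()['ee_rot']).as_matrix()[:,2])"
```

```text
t 6.75 tcp [ 560.3 -365.6  214.5] yaw -1.946 w 62.4 F [ 0.8  1.9 -0.8] g 65.8 j [-0.34  0.63 -0.09  0.   -0.85 -0.04]
travel [0.5 0.2 9.5] dr [ 0.    -0.     0.001]
[-1.36153052e-04 -1.97572869e-05 -9.99999991e-01]
```

10 mm to go; I'll take it slowly until there is contact.

move_arm(fingers=[50, 50, 50, 50, 50, 50], travel=[[0, 0, 2], [0, 0, 4], [0, 0, 6], [0, 0, 8], [0, 0, 9], [0, 0, 9]], dr=[[0, 0, 0], [0, 0, 0], [0, 0, 0], [0, 0, 0], [0, 0, 0], [0, 0, 0]])

```text
clock: 7.35
position: [560.2, -365.8, 205.5]
ee_rot: [-0.562, 0.827, 0.0, -0.0]
contact_force: [0.3, 0.3, -1.3]
gripper_width: 62.4
grasp_force: 65.8
```

move_arm(fingers=[50, 50, 50, 50], travel=[[0, 0, 1], [0, 0, 2], [0, 0, 3], [0, 0, 3]], dr=[[0, 0, 0], [0, 0, 0], [0, 0, 0], [0, 0, 0]])

```text
clock: 7.75
position: [560.4, -365.8, 204.4]
ee_rot: [-0.563, 0.827, -0.0, 0.0]
contact_force: [-2.4, 1.0, 6.2]
gripper_width: 62.5
grasp_force: 66.4
```

Contact (6 N). I release gently, then retreat upward.

move_arm(fingers=[65, 68, 72, 76, 80, 85, 85, 85], travel=[[0, 0, -1], [0, 0, -1], [0, 0, -1], [0, 0, -1], [0, 0, -1], [0, 0, -1], [0, 0, -1], [0, 0, -1]], dr=[[0, 0, 0], [0, 0, 0], [0, 0, 0], [0, 0, 0], [0, 0, 0], [0, 0, 0], [0, 0, 0], [0, 0, 0]])

```text
clock: 8.55
position: [560.3, -365.8, 203.7]
ee_rot: [-0.562, 0.827, 0.0, -0.0]
contact_force: [0.7, -0.1, -0.3]
gripper_width: 85.0
grasp_force: 0.0
```

move_arm(fingers=[85, 85, 85, 85, 85, 85, 85, 85], travel=[[0, 0, -5], [0, 0, -15], [0, 0, -35], [0, 0, -60], [0, 0, -90], [0, 0, -115], [0, 0, -125], [0, 0, -125]], dr=[[0, 0, 0], [0, 0, 0], [0, 0, 0], [0, 0, 0], [0, 0, 0], [0, 0, 0], [0, 0, 0], [0, 0, 0]])

```text
clock: 9.35
position: [560.4, -365.8, 331.1]
ee_rot: [-0.563, 0.827, -0.002, 0.001]
contact_force: [-0.5, -0.1, -1.0]
gripper_width: 85.0
grasp_force: 0.0
```

```bash
python3 -c "
from h import *
goto(502,-106,180,-1.947)
t=arm.get_image('top')[:,:,::-1];s=arm.get_image('side')[:,:,::-1]
cv2.imwrite('pics/s5.png',s)
a=cv2.resize(s[200:400,270:470],(400,400));b=cv2.resize(s[150:290,230:370],(400,400),interpolation=2)
c=np.hstack([a,b])
cv2.imwrite('pics/c5.png',np.clip(c*1.8,0,255).astype(np.uint8))
print(proj('side',(560,-366,68)),proj('side',(502,-106,68)),proj('side',(502,-106,95)))"
```

```text
t 9.35 tcp [ 560.4 -365.8  331.1] yaw -1.947 w 85.0 F [-0.5 -0.1 -1. ] g 0.0 j [-0.34  0.51  0.02  0.   -1.08 -0.04]
travel [-220.2  149.7   -4.5] dr [-0.004  0.     0.   ]
[420.5 315. ] [320.  243.5] [320.1 234.7]
```

View pics/c5.png

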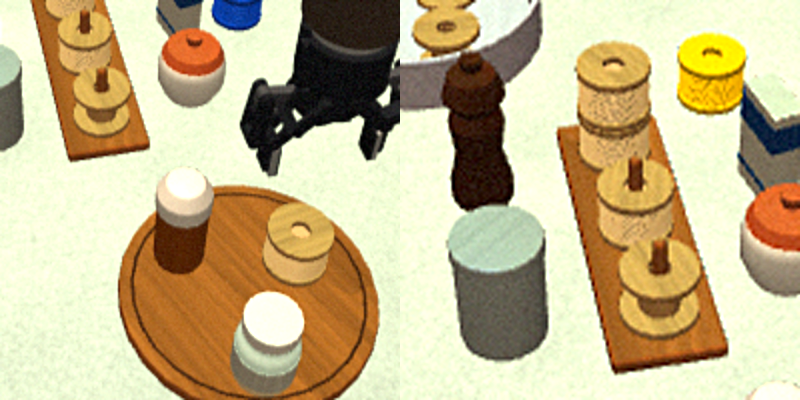

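The full reel stands upright on the board (side crop (300,232), where expected). The run-out reel's top at crop (659,268) matches the projected position. I go back over it.

move_arm(fingers=[85, 85, 85, 85, 85, 85, 85, 85, 85, 85], travel=[[-15, 10, 0], [-45, 31, 0], [-80, 54, 0], [-115, 78, -1], [-150, 102, -2], [-180, 122, -3], [-203, 138, -4], [-220, 149, -4], [-220, 149, -4], [-220, 149, -4]], dr=[[0, 0, 0], [0, 0, 0], [0, 0, 0], [0, 0, 0], [0, 0, 0], [0, 0, 0], [0, 0, 0], [0, 0, 0], [0, 0, 0], [0, 0, 0]])

```text
clock: 10.45
position: [502.3, -106.2, 331.7]
ee_rot: [-0.563, 0.827, 0.001, -0.001]
contact_force: [0.5, -1.0, -0.8]
gripper_width: 85.1
grasp_force: 0.0
```

```bash
python3 -c "
from h import *
goto(502.5,-106.5,53,-1.947)"
```

```text
t 10.45 tcp [ 502.3 -106.2  331.7] yaw -1.946 w 85.1 F [ 0.5 -1.  -0.8] g 0.0 j [ 0.11  0.27 -0.37 -0.   -0.94 -0.48]
travel [ 1.000e-01 -5.000e-01  1.236e+02] dr [ 0.002 -0.001  0.001]
```

move_arm(fingers=[85, 85, 85, 85, 85, 85, 85, 85, 85], travel=[[0, 0, 12], [0, 0, 30], [0, 0, 50], [0, 0, 70], [0, 0, 88], [0, 0, 104], [0, 0, 116], [0, 0, 122], [0, 0, 122]], dr=[[0, 0, 0], [0, 0, 0], [0, 0, 0], [0, 0, 0], [0, 0, 0], [0, 0, 0], [0, 0, 0], [0, 0, 0], [0, 0, 0]])

```text
clock: 11.35
position: [502.2, -106.8, 209.6]
ee_rot: [-0.562, 0.827, 0.001, -0.001]
contact_force: [-0.6, -0.9, 0.2]
gripper_width: 85.2
grasp_force: 0.0
```

move_arm(fingers=[75, 67, 60, 55, 50, 50, 50], travel=[[0, 0, 0], [0, 0, 0], [0, 0, 0], [0, 0, 0], [0, 0, 0], [0, 0, 0], [0, 0, 0]], dr=[[0, 0, 0], [0, 0, 0], [0, 0, 0], [0, 0, 0], [0, 0, 0], [0, 0, 0], [0, 0, 0]])

```text
clock: 12.05
position: [502.8, -106.4, 212.4]
ee_rot: [-0.563, 0.827, -0.001, 0.001]
contact_force: [-1.7, -0.5, 6.3]
gripper_width: 62.2
grasp_force: 63.6
```

move_arm(fingers=[50, 50, 50, 50, 50, 50, 50, 50, 50, 50], travel=[[0, 0, -3], [0, 0, -8], [0, 0, -16], [0, 0, -26], [0, 0, -38], [0, 0, -52], [0, 0, -68], [0, 0, -84], [0, 0, -98], [0, 0, -105]], dr=[[0, 0, 0], [0, 0, 0], [0, 0, 0], [0, 0, 0], [0, 0, 0], [0, 0, 0], [0, 0, 0], [0, 0, 0], [0, 0, 0], [0, 0, 0]])

```text
clock: 13.05
position: [502.7, -106.4, 317.9]
ee_rot: [-0.563, 0.827, -0.001, 0.001]
contact_force: [-0.0, 0.8, -0.3]
gripper_width: 62.3
grasp_force: 65.2
```

```bash
python3 -c "
from h import *
goto(468,359,229,-0.40)
s=arm.get_image('side')[:,:,::-1];cv2.imwrite('pics/s6.png',s)
a=cv2.resize(s[110:290,190:400],(700,600),interpolation=2)
cv2.imwrite('pics/c6.png',np.clip(a*1.8,0,255).astype(np.uint8))"
```

```text
t 13.05 tcp [ 502.7 -106.4  317.9] yaw -1.947 w 62.3 F [-0.   0.8 -0.3] g 65.2 j [ 0.11  0.28 -0.39  0.   -0.9  -0.48]
travel [-420.3  202.9  -66.1] dr [-4.000e-03 -1.000e-03 -1.547e+00]
```

View pics/c6.png

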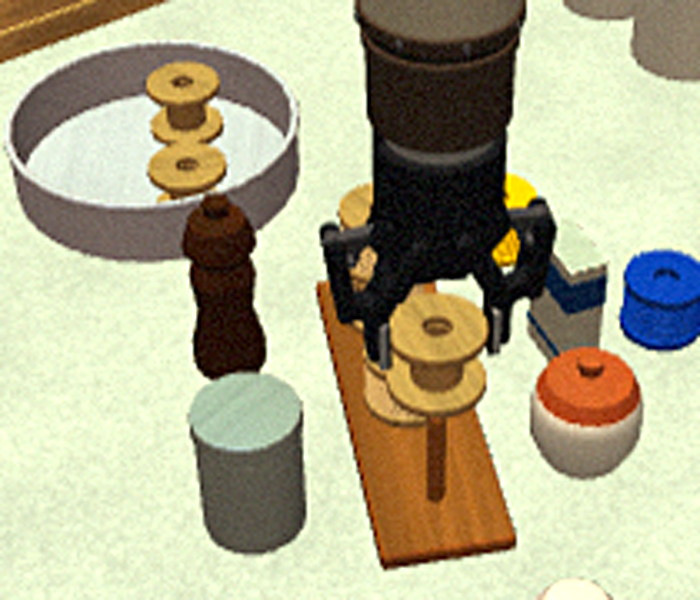

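The run-out reel is held level and clear of the bare post (crop (437,350)). I raise it above mill height, then carry it towards the tin while turning.

move_arm(fingers=[50, 50, 50, 50, 50, 50, 50, 50, 50, 50], travel=[[0, 0, -12], [0, 0, -32], [0, 0, -52], [-15, 7, -66], [-45, 22, -66], [-80, 39, -66], [-115, 56, -66], [-150, 73, -66], [-185, 90, -66], [-220, 107, -66]], dr=[[0, 0, 0], [0, 0, 0], [0, 0, 0], [0, 0, -0.06], [0, 0, -0.17], [0, 0, -0.3], [0, 0, -0.43], [0, 0, -0.56], [0, 0, -0.69], [0, 0, -0.82]])

```text
clock: 14.1
position: [483.2, 139.0, 381.9]
ee_rot: [0.847, -0.532, -0.0, 0.0]
contact_force: [1.0, -0.2, 0.1]
gripper_width: 61.7
grasp_force: 65.3
```

```bash
python3 -c "
from h import *
goto(468,359,225,-0.40)"
```

```text
t 14.1 tcp [483.2 139.  381.9] yaw -1.121 w 61.7 F [ 1.  -0.2  0.1] g 65.3 j [ 0.6   0.2  -0.32 -0.   -1.05 -0.15]
travel [-204.8  -81.9    1.8] dr [ 0.001  0.    -0.721]
```

move_arm(fingers=[50, 50, 50, 50, 50, 50, 50, 50, 50, 50], travel=[[-34, -14, 0], [-68, -27, 0], [-102, -41, 0], [-134, -54, 0], [-163, -65, 0], [-185, -74, 1], [-200, -80, 2], [-205, -82, 2], [-205, -82, 2], [-205, -82, 2]], dr=[[0, 0, -0.12], [0, 0, -0.24], [0, 0, -0.36], [0, 0, -0.47], [0, 0, -0.57], [0, 0, -0.65], [0, 0, -0.7], [0, 0, -0.72], [0, 0, -0.72], [0, 0, -0.72]])

```text
clock: 15.1
position: [469.7, 357.2, 379.7]
ee_rot: [0.979, -0.203, -0.0, 0.0]
contact_force: [-1.1, -0.9, -0.4]
gripper_width: 62.0
grasp_force: 65.3
```

```bash
python3 -c "
from h import *
goto(468,359,43.4,-0.40)
t=arm.get_image('top')[:,:,::-1];s=arm.get_image('side')[:,:,::-1]
a=cv2.resize(s[50:220,150:320],(400,400),interpolation=2);b=cv2.resize(t[140:280,140:280],(400,400),interpolation=2)
c=np.hstack([a,b])
cv2.imwrite('pics/c7.png',np.clip(c*1.8,0,255).astype(np.uint8))"
```

```text
t 15.1 tcp [469.7 357.2 379.7] yaw -0.408 w 62.0 F [-1.1 -0.9 -0.4] g 65.3 j [ 0.92  0.34 -0.12 -0.   -1.11  0.24]
travel [ -2.2  -1.1 181.3] dr [ 0.001  0.    -0.008]
```

View pics/c7.png

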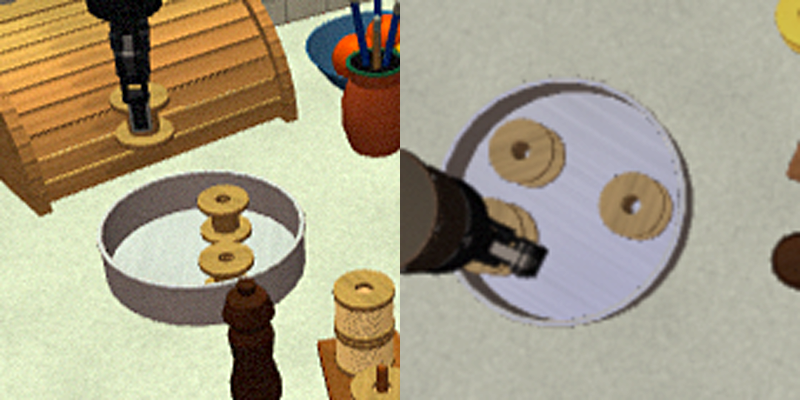

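The reel hangs over the free side of the tin (top crop (505,240), pushed outwards by perspective). I lower it.

move_arm(fingers=[50, 50, 50, 50, 50, 50, 50, 50, 50, 50], travel=[[-1, -1, 12], [-2, -1, 36], [-2, -1, 62], [-2, -1, 88], [-2, -1, 112], [-2, -1, 132], [-2, -1, 148], [-2, -1, 160], [-2, -1, 167], [-2, -1, 170]], dr=[[0, 0, 0], [0, 0, 0], [0, 0, 0], [0, 0, 0], [0, 0, 0], [0, 0, 0], [0, 0, 0], [0, 0, 0], [0, 0, 0], [0, 0, 0]])

```text
clock: 16.2
position: [468.3, 359.4, 209.0]
ee_rot: [0.979, -0.202, -0.0, 0.0]
contact_force: [0.6, -0.1, -0.6]
gripper_width: 62.4
grasp_force: 65.3
```

move_arm(fingers=[50, 50, 50, 50, 50, 50], travel=[[0, 0, 2], [0, 0, 4], [0, 0, 6], [0, 0, 8], [0, 0, 9], [0, 0, 9]], dr=[[0, 0, 0], [0, 0, 0], [0, 0, 0], [0, 0, 0], [0, 0, 0], [0, 0, 0]])

```text
clock: 16.8
position: [468.2, 359.5, 200.6]
ee_rot: [0.979, -0.202, -0.0, 0.0]
contact_force: [-0.1, -0.4, -1.1]
gripper_width: 61.9
grasp_force: 65.3
```

move_arm(fingers=[50, 50, 50, 50, 50], travel=[[0, 0, 1], [0, 0, 2], [0, 0, 3], [0, 0, 4], [0, 0, 4]], dr=[[0, 0, 0], [0, 0, 0], [0, 0, 0], [0, 0, 0], [0, 0, 0]])

```text
clock: 17.3
position: [468.3, 359.6, 198.5]
ee_rot: [0.979, -0.202, 0.0, -0.0]
contact_force: [-3.0, -2.4, 9.1]
gripper_width: 62.3
grasp_force: 65.8
```

Contact at the expected height. I release and retreat.

move_arm(fingers=[65, 68, 72, 76, 80, 82, 82, 82], travel=[[0, 0, -1], [0, 0, -1], [0, 0, -1], [0, 0, -1], [0, 0, -1], [0, 0, -1], [0, 0, -1], [0, 0, -1]], dr=[[0, 0, 0], [0, 0, 0], [0, 0, 0], [0, 0, 0], [0, 0, 0], [0, 0, 0], [0, 0, 0], [0, 0, 0]])

```text
clock: 18.1
position: [468.3, 359.6, 197.7]
ee_rot: [0.979, -0.202, -0.0, 0.0]
contact_force: [0.6, -0.3, -0.1]
gripper_width: 81.7
grasp_force: 0.0
```

move_arm(fingers=[82, 82, 82, 82, 82, 82, 82, 82, 82, 82], travel=[[0, 0, -5], [0, 0, -15], [0, 0, -35], [0, 0, -65], [0, 0, -100], [0, 0, -135], [0, 0, -165], [0, 0, -185], [0, 0, -190], [0, 0, -190]], dr=[[0, 0, 0], [0, 0, 0], [0, 0, 0], [0, 0, 0], [0, 0, 0], [0, 0, 0], [0, 0, 0], [0, 0, 0], [0, 0, 0], [0, 0, 0]])

```text
clock: 19.1
position: [468.1, 359.4, 388.7]
ee_rot: [0.979, -0.202, 0.0, -0.001]
contact_force: [-0.0, -0.8, 0.2]
gripper_width: 82.0
grasp_force: 0.0
```

```bash
python3 -c "
from h import *
s=arm.get_image('side')[:,:,::-1]
c=np.hstack([cv2.resize(s[110:280,170:340],(400,500),interpolation=2),cv2.resize(s[200:400,280:480],(400,500))])
cv2.imwrite('pics/c8.png',np.clip(c*1.8,0,255).astype(np.uint8))"
```

```text
(no output)
```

View pics/c8.png

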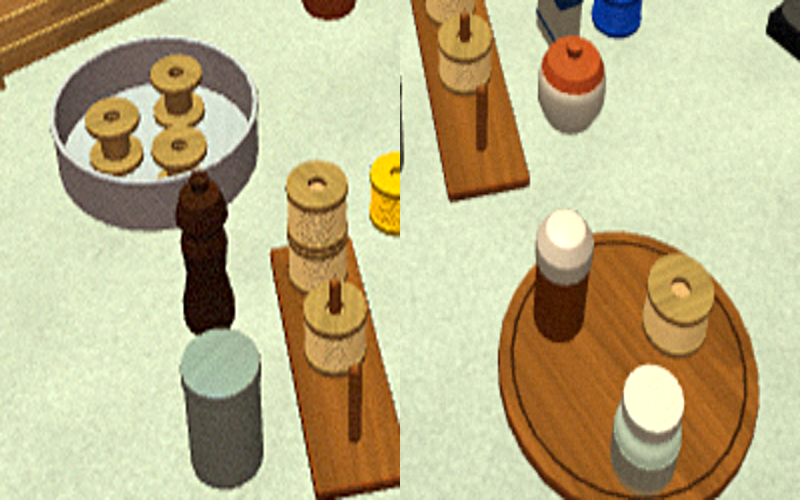

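The run-out reel stands upright in the tin at (113,135) and the full reel on the board at (680,305). Everything else is undisturbed and the gripper is clear, so I hand the job in.

```bash
python3 -c "
from bench import arm
print(arm.job_done())"
```

```text
the job is handed in; nothing more can be done
None
```

The full reel is standing upright on the bread board and the run-out reel upright in the cake tin; nothing else looked disturbed in the last picture, and the job was handed in after about 19 s, though no verdict came back.

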